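Stand the tasting slab up against the counter rail

TASK

On the cheese counter, slide the longer of the two small marble tasting slabs, lying flat, up to the low wooden rail until its end butts against it. Then, without lifting it clear of the table, tip it up on that end so that it finally stands upright on the table with its broad face flat against the rail, and let go. Leave the shorter slab and the small round cheese where they are.

Things in the scene. Friction and masses are not known exactly. Their poses are not given: they have to be found in the camera images.
- long_slab: Longer marble tasting slab, 165 x 55 x 24 mm, 0.6 kg, loose, lying flat, a brass eye on it at its robot-side end. Origin: centre of its underside; x along its length, at first towards the rail (ends at +-82.5 mm), y across, z up through its thickness. Pinched gently (5 to 12 N) across its width near one end, it swings between the pads under its weight as that end is raised; pinched hard it does not.
- short_slab: The shorter slab of the same marble, 105 mm long, 55 mm wide, 24 mm thick, loose, lying flat; to be left alone. Origin and axes as for the long one (ends at x = +52.5 and -52.5 mm).
- small_cheese: A small pale round cheese, 73 mm across and 34 mm high, loose, standing flat on the table; to be left alone. Origin at the centre of its underside.
- rail: A straight dark wooden rail fixed to the table, 440 mm long, 25 mm thick, 60 mm high, on the far side of the slabs. Origin at the centre of its underside; y runs along its length, z up, x across it and away from the robot, so its face towards the slabs is the plane x = -12.5 mm.

How it is judged (in metres and radians):
On the way, in this order (a step that is already met when the one before it is completed fails the run):
1. the long slab lies flat with its end at the rail (within about 20 mm) (x of long_slab in the frame of rail above -0.115 m and height (world z) of long_slab below 0.02 m and angle between long_slab's own x axis and vertical between 1.35 and 1.8 rad), for 0.05 s.
2. the long slab is tipped about half way up (35 to 57 degrees), its lower end at the rail and on the table (not lifted clear by more than some 10 to 30 mm) (x of long_slab in the frame of rail above -0.12 m and height (world z) of long_slab below 0.08 m and angle between long_slab's own x axis and vertical between 2.18 and 2.57 rad), for 0.02 s.
At the end, for the whole second after the job is handed in: The long slab stands at rest on the table on one of its ends, upright within 10 degrees, its broad face along the rail within 15 degrees and within about 18 mm of the rail's face, between the rail's ends; the short slab and the small cheese are within 30 mm of where they started ((angle between long_slab's own x axis and vertical above 2.967 rad or angle between long_slab's own x axis and vertical below 0.175 rad) and x of long_slab in the frame of rail between -0.055 and -0.005 m and y of long_slab in the frame of rail between -0.21 and 0.21 m and height (world z) of long_slab between 0.072 and 0.093 m and angle between the z axis of long_slab and the x axis of rail, either way round below 0.26 rad and linear speed of long_slab below 0.02 m/s and distance of each of short_slab, small_cheese from where it was at the start of the episode below 0.03 m); the robot touches nothing.
It fails at once if the short slab is moved by more than 30 mm (distance of short_slab from where it was at the start of the episode above 0.03 m).
It fails at once if the small cheese is moved by more than 30 mm (distance of small_cheese from where it was at the start of the episode above 0.03 m).
It fails at once if the long slab is lifted clear of the table (its middle more than 120 mm up) (height (world z) of long_slab above 0.12 m).
It also fails if it takes over 45 s, if anything falls off the work surface, if the arm or the gripper's body presses on something with over 40 N, if the wrist force passes 120 N, or if a joint passes its speed limit or range.

ROBOT

A 7-joint arm with a two-finger parallel gripper is mounted at the origin on the work surface. World frame = base frame: x ahead of the robot, y to its left, z up, the work surface at z = 0. Lengths are in m, angles in degrees, forces in N, time in s.
With the tool pointing down it reaches from about 0.35 to 0.9 m from the base axis. Payload 19.9 kg.
Tool frame: the origin (TCP) lies where the fingers leave the gripper's body, on its centre line; the fingertips stand 97 mm ahead of it and the grasp point (between the pads) lies 78 mm ahead of it; y points along the fingers, x is the direction in which the jaws open and shut, and the axes are right-handed (so a half turn about y gives the same grasp; the last joint's range is limited). The gripper opens to 94 mm and grips with 3 to 60 N. Pads are 16 mm wide; open, the fingers measure 119 mm over their backs; the gripper's body (75 mm by 177 mm) begins 78 mm behind the grasp point.
Start: joints at [72.909, 23.915, -0.59, 92.452, 0.269, 63.638, -3.037], TCP at [0.159, -0.604, 0.303] pointing down, gripper open.
Joint ranges: [-161.28, 161.28], [-22.2, 115.67], [-73.04, 71.86], [3.21, 147.25], [-68.34, 248.33], [10.77, 114.83], [-161.83, 161.83]. Speed limits (degrees/s): [108.29, 108.29, 136.94, 136.94, 172.46, 172.46, 172.46].

INTERFACE

Orientations are given as [roll, pitch, yaw] about the fixed x, y, z axes, in that order (R = Rz(yaw) Ry(pitch) Rx(roll)).
In Python, from workcell import ctrl gives the robot as it stands.
- The arm moves only by the tool move_arm, never from a script. Its argument "motion" is a list of rows, each an object with "translation": the shift along the tool's x, y, z in mm, a list of three; "yaw": the turn about the tool's y in degrees. In form: [{"translation": [x, y, z], "yaw": yaw}, ...]. A call has 1 to 5 rows; each row is the pose to reach, as a shift and turn from the pose commanded when the call began, along the tool's axes at that moment; what a row does not reach only later rows make up. A row lasts 1/8 s, in which the tool goes at most 62.5 mm and 10.7 degrees, less where a joint would pass 70% of its speed; a pose out of reach is approached as far as the arm can. A call with a gripper value outside its range is refused whole. "claw" is the closure in counts, from 0 (fully open) to 255 (shut), set as the call begins (left out, the last holds). The fingers move at their own pace and stop on an object; the grip force is fixed at half the most. Time passes only in rows, so rows that repeat a pose let the fingers close. It gives the time, the measured TCP pose, the force and the opening at its end, in the units of the state.
- ctrl.get_obs(): the state, without advancing time (a new reading comes with each control period).
- ctrl.grab_frame(name): name is "side" or "top" or "wrist"; returns (picture, depth): 400x640x3 uint8, red, green, blue; 400x640 float32, m along the optical axis (not along the pixel's ray), 0 where there is no reading.
- ctrl.camera_model(name): a dict with "vertical_fov" (degrees; the focal length in pixels is half the picture's height over the tangent of half this angle, whatever the lens; pixels are square), "cx", "cy" (the principal point, pixels), "distortion" ([k1, k2, p1, p2, k3] as OpenCV has them; the pictures are not rectified), "R" (3x3) and "t" (3): a world point X has camera coordinates R X + t. Camera axes: x right, y down, z forward; pixel columns grow to the right and rows downward; lengths in m; the calibration is good to about 2 mm. A picture is of the moment at which its call begins: read the wrist's pose just before it. camera_model takes no time and is no camera call; for the wrist camera it gives the pose at the moment of the call.
- ctrl.close_job(): hands the job in, once; it reports no verdict.
The state is a dict: "clock": time; "qpos": joint angles; "joint_vel": joint speeds; "effort": joint torques, N m; "position": TCP position; "ee_rot": TCP orientation; "ft_force": force on the tool from outside, world axes, zero at the start; "wrist_torque": the same for the moment, N m; "finger_gap": finger opening in m.
Only numpy, scipy, OpenCV 4.12 (cv2) and the standard library are available. Lean on these libraries where they do the work, as an engineer would, in place of code of your own. Each camera call takes 0.05 s, during which the arm holds its last target. There are 200 camera calls.

## Working session

There is one attempt and no reset: what is moved stays moved. The work goes in short steps, Python scripts to look and compute and a tool call to move; the robot and the scene stay as the last step left them, time stands still between calls to the robot, and variables do not carry over. Pictures are saved under pics/ and viewed, about 8 in all and at most 12, crops included, and the job is handed in when it is done.

Besides the shell and the picture viewer there is one more tool, called after "Request:" as a command line: name --argument value ..., lists and objects as JSON in quotes. move_arm: Moves the arm, as the interface text tells. Its arguments: {"type":"object","properties":{"motion":{"type":"array"},"claw":{"type":"number"}},"required":["motion"]}

```bash
mkdir -p pics; cat > h.py <<'E'
import numpy as np, cv2
from workcell import ctrl
from scipy.spatial.transform import Rotation as Ro
def KD(m,h=400):
    f=h/2/np.tan(np.radians(m["vertical_fov"])/2)
    return np.array([[f,0,m["cx"]],[0,f,m["cy"]],[0,0,1.]]),np.array(m["distortion"],float)
def plane(m,uv,z):
    K,D=KD(m);R=np.array(m["R"]);t=np.array(m["t"])
    n=cv2.undistortPoints(np.array(uv,float).reshape(-1,1,2),K,D)[:,0]
    d=np.c_[n,np.ones(len(n))]@R; c=-R.T@t
    return c+d*((z-c[2])/d[:,2])[:,None]
def cloud(m,dep):
    K,D=KD(m);R=np.array(m["R"]);t=np.array(m["t"])
    v,u=np.mgrid[:400,:640]
    n=cv2.undistortPoints(np.c_[u.ravel(),v.ravel()].astype(float).reshape(-1,1,2),K,D)[:,0]
    p=np.c_[n,np.ones(len(n))]*dep.reshape(-1,1)
    return ((p-t)@R).reshape(400,640,3)
def grab(n,fn=None):
    m=ctrl.camera_model(n);im,d=ctrl.grab_frame(n)
    if fn: cv2.imwrite("pics/"+fn,im[:,:,::-1])
    return m,im,d
E
python3 - <<'E'
from h import *
o=ctrl.get_obs();print(o)
for n in("side","top"):
    m,im,d=grab(n,n+"0.png");np.savez(n+"0.npz",im=im,d=d);print(n,{k:np.round(v,3).tolist() for k,v in m.items()})
E
```

```text
{'clock': 0.0, 'qpos': array([72.90880215, 23.94980479, -0.58970082, 92.48613282,  0.26945537,
       63.63756289, -3.03664536]), 'joint_vel': array([ 0.01028135,  0.02052391, -0.05115088, -0.07258169, -0.00966146,
        0.05046377, -0.08383066]), 'effort': array([-9.58422675e-05, -8.51250243e+01,  6.39016069e-01, -4.25996125e+01,
       -4.89946408e-02,  1.85722980e-02,  6.83588746e-05]), 'position': array([ 0.15866295, -0.60425368,  0.30200156]), 'ee_rot': array([-9.00057227e+01,  7.19239293e-02, -7.52865651e+01]), 'ft_force': array([-0.08253774,  0.2184103 , -0.94315204]), 'wrist_torque': array([0.05739644, 0.0079922 , 0.01065353]), 'finger_gap': 0.09413674604330947}
side {'vertical_fov': 54.691, 'cx': 326.394, 'cy': 199.69, 'distortion': [-0.093, 0.0, 0.0, 0.0, 0.0], 'R': [[-0.752, -0.659, 0.023], [-0.393, 0.42, -0.818], [0.529, -0.624, -0.575]], 't': [0.51, 0.217, 0.399]}
top {'vertical_fov': 47.278, 'cx': 318.893, 'cy': 201.144, 'distortion': [-0.103, 0.0, 0.0, 0.0, 0.0], 'R': [[-0.009, -1.0, 0.004], [-0.984, 0.008, -0.177], [0.177, -0.005, -0.984]], 't': [0.108, 0.591, 0.756]}
```

View pics/top0.png

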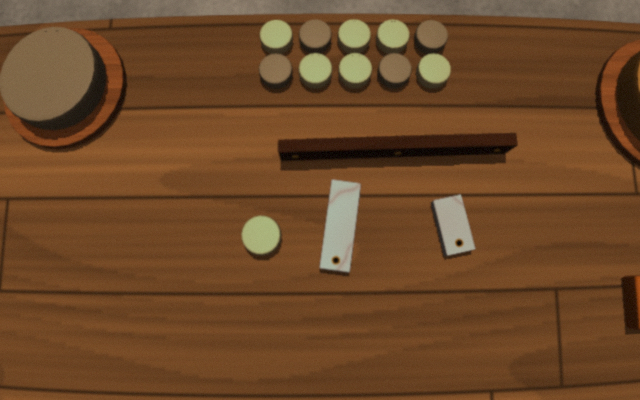

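View pics/side0.png

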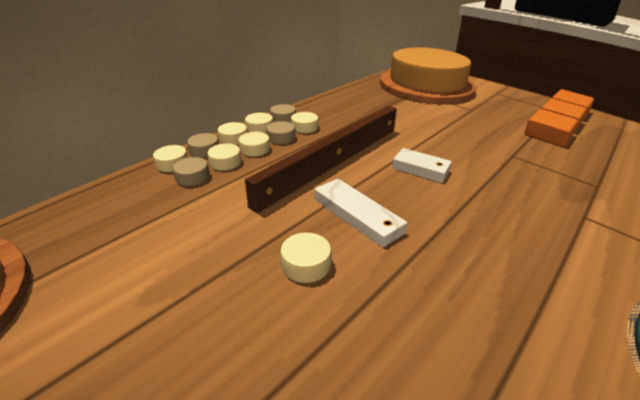

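The top view shows the long slab at about (340,226) with its eye at (336,260). The short slab is at (453,225), the cheese at (261,236), and the rail runs from (280,150) to (515,140). The side view agrees.

```bash
cat > meas.py <<'E'
from h import *
def slab(m,im,z,box):
    hsv=cv2.cvtColor(im,cv2.COLOR_RGB2HSV)
    k=((hsv[:,:,1]<70)&(hsv[:,:,2]>120)).astype(np.uint8)
    q=np.zeros_like(k);q[box[1]:box[3],box[0]:box[2]]=k[box[1]:box[3],box[0]:box[2]]
    c=max(cv2.findContours(q,0,1)[0],key=cv2.contourArea)
    P=plane(m,c[:,0],z)
    r=cv2.minAreaRect((P[:,:2]*1000).astype(np.float32))
    return r,cv2.boxPoints(r)
E
python3 - <<'E'
from meas import *
m=ctrl.camera_model("top");z=np.load("top0.npz");im,d=z["im"],z["d"]
for b in((310,165,375,285),(420,180,490,270)):
    r,p=slab(m,im,.024,b);print(r,p.round(1).tolist())
print("eye",plane(m,[(336,260)],.024))
C=cloud(m,d)
for u,v in((340,200),(340,260),(261,236),(453,225),(300,147),(500,140),(300,300)):print(u,v,C[v,u].round(4))
# rail: points with z in .05-.07 near
k=(C[:,:,2]>.05)&(C[:,:,2]<.07)&(np.mgrid[:400,:640][0]>120)&(np.mgrid[:400,:640][0]<170)
k[:,:270]=0;k[:,530:]=0
R=cv2.minAreaRect((C[k][:,:2]*1000).astype(np.float32));print("rail",R,cv2.boxPoints(R).round(1).tolist(),C[k][:,2].mean())
k=(C[:,:,2]>.029)&(C[:,:,2]<.045);k[:,:230]=0;k[:,300:]=0;k[:200]=0;k[270:]=0
print("cheese",C[k].mean(0),np.ptp(C[k],0))
E
```

```text
((553.4285278320312, 64.39793395996094), (54.87378692626953, 164.39373779296875), 81.69703674316406) [[468.1000061035156, 49.099998474121094], [630.7999877929688, 25.399999618530273], [638.7000122070312, 79.69999694824219], [476.1000061035156, 103.4000015258789]]
((552.3735961914062, -144.69573974609375), (104.51100158691406, 54.009403228759766), 11.247222900390625) [[495.8999938964844, -128.39999389648438], [506.3999938964844, -181.39999389648438], [608.9000244140625, -161.0], [598.4000244140625, -108.0]]
eye [[0.48931755 0.07280694 0.024     ]]
340 200 [0.5989 0.0638 0.0229]
340 260 [0.4893 0.0656 0.0235]
261 236 [0.5326 0.2068 0.0335]
453 225 [ 0.5503 -0.1427  0.0255]
300 147 [0.6894 0.1358 0.0601]
500 140 [ 0.7019 -0.2307  0.0594]
300 300 [4.183e-01 1.385e-01 3.000e-04]
rail ((698.5989990234375, -43.29130554199219), (27.296918869018555, 441.3367004394531), 1.599151372909546) [[678.7999877929688, 176.89999389648438], [691.0999755859375, -264.29998779296875], [718.4000244140625, -263.5], [706.0999755859375, 177.6999969482422]] 0.05894031993063213
cheese [0.53497208 0.20760526 0.03326846] [0.06724011 0.06710657 0.00895694]
```

Request:
move_arm --motion '[{"translation": [-38,6,33],"yaw": 0},{"translation": [-76,12,66],"yaw": 0},{"translation": [-114,18,99],"yaw": 0},{"translation": [-152,24,132],"yaw": 0},{"translation": [-190,30,165],"yaw": 0}]'

```text
clock: 0.72
position: [0.2705, -0.3772, 0.2724]
ee_rot: [-90.0, 0.0, -75.3]
ft_force: [1.1, -1.0, -0.2]
finger_gap: 0.0945
```

Request:
move_arm --motion '[{"translation": [-38,6,33],"yaw": 0},{"translation": [-76,12,66],"yaw": 0},{"translation": [-114,18,99],"yaw": 0},{"translation": [-152,24,132],"yaw": 0},{"translation": [-190,30,165],"yaw": 0}]'

```text
clock: 1.35
position: [0.3818, -0.1516, 0.2425]
ee_rot: [-90.0, -0.0, -75.3]
ft_force: [1.4, -0.3, -0.4]
finger_gap: 0.0942
```

Request:
move_arm --motion '[{"translation": [-38,6,33],"yaw": 7},{"translation": [-76,12,66],"yaw": 14},{"translation": [-114,18,99],"yaw": 20},{"translation": [-152,24,132],"yaw": 23},{"translation": [-190,30,165],"yaw": 23}]'

```text
clock: 1.98
position: [0.4932, 0.074, 0.2123]
ee_rot: [-90.0, -0.0, -98.4]
ft_force: [0.5, -0.2, -0.2]
finger_gap: 0.0942
```

```bash
python3 - <<'E'
from h import *
m,im,d=grab("wrist","w1.png");print({k:np.round(v,3).tolist() for k,v in m.items()})
from meas import slab
print(slab(m,im,.024,(0,0,640,400)))
E
```

```text
{'vertical_fov': 58.977, 'cx': 322.369, 'cy': 202.712, 'distortion': [-0.057, 0.0, 0.0, 0.0, 0.0], 'R': [[-0.145, -0.989, 0.0], [-0.963, 0.141, 0.228], [-0.226, 0.033, -0.974]], 't': [0.145, 0.461, 0.41]}
(((553.2506103515625, 64.13406372070312), (54.361751556396484, 163.97943115234375), 81.65789794921875), array([[468.1849  ,  49.136116],
       [630.4293  ,  25.34544 ],
       [638.3163  ,  79.13201 ],
       [476.0719  , 102.92268 ]], dtype=float32))
```

View pics/w1.png

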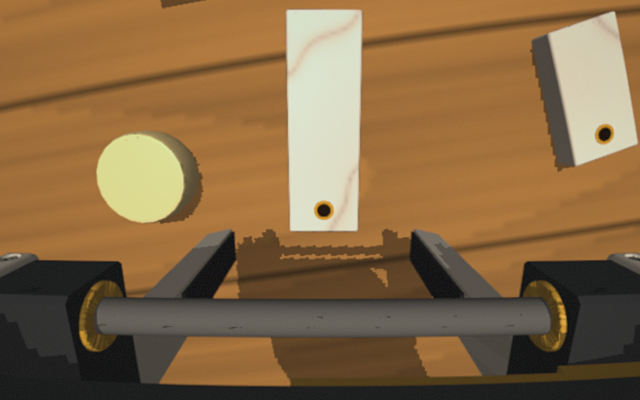

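The wrist view shows the slab square between the open fingers, with its axis at about column 324 and its eye at (323,210). This agrees with the top-camera fix to 0.3 mm.

Request:
move_arm --motion '[{"translation": [0,50,0],"yaw": 0},{"translation": [0,95,0],"yaw": 0},{"translation": [0,109,0],"yaw": 0},{"translation": [0,109,0],"yaw": 0}]'

```text
clock: 2.52
position: [0.4927, 0.0726, 0.1037]
ee_rot: [-90.1, -0.0, -98.3]
ft_force: [-0.6, 0.6, 1.6]
finger_gap: 0.0938
```

Request:
move_arm --motion '[{"translation": [0,0,0],"yaw": 0},{"translation": [0,0,0],"yaw": 0},{"translation": [0,0,0],"yaw": 0},{"translation": [0,0,0],"yaw": 0},{"translation": [0,0,0],"yaw": 0}]' --claw 255

```text
clock: 3.15
position: [0.4928, 0.0726, 0.1039]
ee_rot: [-90.0, 0.0, -98.3]
ft_force: [-1.7, -0.5, 6.4]
finger_gap: 0.0546
```

Request:
move_arm --motion '[{"translation": [0,-1,10],"yaw": -3},{"translation": [0,-1,20],"yaw": -6},{"translation": [1,-1,30],"yaw": -8},{"translation": [1,-1,38],"yaw": -10},{"translation": [1,-1,42],"yaw": -10}]'

```text
clock: 3.78
position: [0.5342, 0.0655, 0.1044]
ee_rot: [-90.0, 0.0, -88.3]
ft_force: [-1.2, -0.3, -4.2]
finger_gap: 0.0546
```

```bash
python3 - <<'E'
from h import *
print(ctrl.get_obs()["ft_force"])
m,im,d=grab("top","t2.png")
C=cloud(m,d)
k=(C[:,:,2]>.018)&(C[:,:,2]<.03);k[:,:315]=0;k[:,385:]=0;k[:100]=0;k[270:]=0
print(C[k][:,0].max())
m,im,d=grab("side","s2.png");np.savez("s2.npz",im=im,d=d)
E
```

```text
[-1.1896621  -0.30504572 -4.15230722]
0.6847798836211141
```

View pics/s2.png

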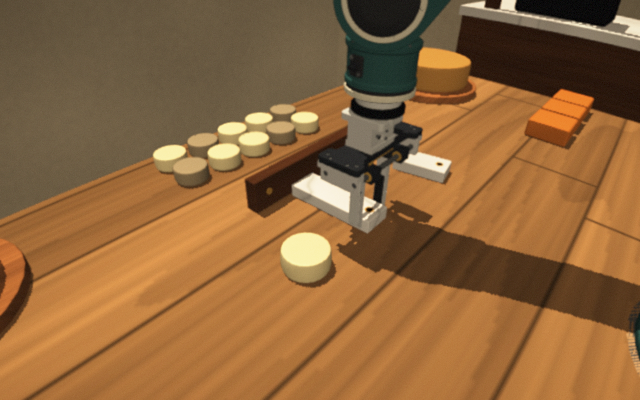

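The side view shows the slab gripped near its eye end, square to the rail, its far end just short of it near (300,188). I'll push until the force shows contact.

Request:
move_arm --motion '[{"translation": [0,0,4],"yaw": 0},{"translation": [0,0,6],"yaw": 0},{"translation": [0,0,7],"yaw": 0}]'

```text
clock: 4.25
position: [0.5399, 0.0658, 0.1041]
ee_rot: [-90.2, -0.0, -88.3]
ft_force: [-11.3, 0.3, -2.1]
finger_gap: 0.0547
```

Request:
move_arm --motion '[{"translation": [0,0,-1],"yaw": 0},{"translation": [0,0,-1],"yaw": 0},{"translation": [0,-5,-1],"yaw": 0},{"translation": [0,-12,-1],"yaw": 0},{"translation": [0,-12,-1],"yaw": 0}]' --claw 109

```text
clock: 4.88
position: [0.5403, 0.0657, 0.1173]
ee_rot: [-90.0, 0.0, -88.3]
ft_force: [-3.2, -0.0, -4.5]
finger_gap: 0.0548
```

```bash
cat > tilt.py <<'E'
from h import *
# tilt of slab from top cam depth: top face points ahead of the fingers
o=ctrl.get_obs();m,im,d=grab("top");C=cloud(m,d)
p=np.array(o["position"]);x0,y0=p[:2]
hsv=cv2.cvtColor(im,cv2.COLOR_RGB2HSV)
w=(hsv[:,:,1]<80)&(hsv[:,:,2]>90)
k=w&(C[:,:,0]<.684)&(C[:,:,0]>x0-.03)&(abs(C[:,:,1]-y0)<.025)&(C[:,:,2]<p[2]-.04)&(C[:,:,2]>.005)
Q=C[k]
if len(Q)>20:
    print(len(Q),"slope deg",np.degrees(np.arctan(np.polyfit(Q[:,0],Q[:,2],1)[0])))
    for lo in np.arange(.5,.7,.02):
        s=Q[(Q[:,0]>=lo)&(Q[:,0]<lo+.02)]
        if len(s)>5:print(round(lo+.01,2),len(s),np.median(s[:,2]).round(4),end='; ')
print(o["clock"],p.round(4),o["ft_force"].round(1),o["finger_gap"])
E
python3 tilt.py
```

```text
4.875 [0.5403 0.0657 0.1173] [-3.2 -0.  -4.5] 0.054775426541340905
```

```bash
cat > tilt.py <<'E'
from h import *
import sys
o=ctrl.get_obs();m,im,d=grab("side",sys.argv[1] if len(sys.argv)>1 else None);C=cloud(m,d)
p=np.array(o["position"]);x0,y0=p[:2]
hsv=cv2.cvtColor(im,cv2.COLOR_RGB2HSV)
w=(hsv[:,:,1]<90)&(hsv[:,:,2]>90)
k=w&(C[:,:,0]<.686)&(C[:,:,0]>x0+.012)&(abs(C[:,:,1]-y0)<.022)&(C[:,:,2]<.19)&(C[:,:,2]>.004)
Q=C[k];print(len(Q))
if len(Q)>20:
    print("slope deg",np.degrees(np.arctan(np.polyfit(Q[:,0],Q[:,2],1)[0])))
    for lo in np.arange(.5,.7,.02):
        s=Q[(Q[:,0]>=lo)&(Q[:,0]<lo+.02)]
        if len(s)>5:print(round(lo+.01,2),len(s),np.median(s[:,2]).round(4),end='; ')
print(o["clock"],p.round(4),o["ft_force"].round(1),o["finger_gap"])
E
python3 tilt.py
```

```text
772
slope deg -5.229419038854805
0.55 18 0.0361; 0.57 50 0.0342; 0.59 137 0.0328; 0.61 153 0.0311; 0.63 143 0.0292; 0.65 134 0.0274; 0.67 126 0.0254; 0.69 11 0.0237; 4.925 [0.5403 0.0657 0.117 ] [-2.9  0.8 -4.3] 0.054942109415858566
```

The slab swings in the lighter grip: a 5.2° slope matches the 13 mm rise over a 144 mm arm. I'll carry on along the arc.

Request:
move_arm --motion '[{"translation": [0,-12,-1],"yaw": 0},{"translation": [0,-24,0],"yaw": 0},{"translation": [0,-35,2],"yaw": 0},{"translation": [0,-47,6],"yaw": 0},{"translation": [0,-47,6],"yaw": 0}]'

```text
clock: 5.6
position: [0.5469, 0.0659, 0.1647]
ee_rot: [-89.9, 0.0, -88.3]
ft_force: [-0.2, -0.6, -4.1]
finger_gap: 0.0547
```

```bash
python3 tilt.py s3.png
```

```text
383
slope deg -25.552804351169573
0.57 22 0.0737; 0.59 60 0.0624; 0.61 84 0.0545; 0.63 82 0.0445; 0.65 74 0.035; 0.67 54 0.0269; 0.69 6 0.0166; 5.6 [0.5469 0.0659 0.1647] [-0.2 -0.6 -4.1] 0.054722148920715356
```

Request:
move_arm --motion '[{"translation": [0,-10,5],"yaw": 0},{"translation": [0,-20,10],"yaw": 0},{"translation": [0,-29,17],"yaw": 0},{"translation": [0,-38,25],"yaw": 0},{"translation": [0,-38,25],"yaw": 0}]'

```text
clock: 6.28
position: [0.5719, 0.0667, 0.2023]
ee_rot: [-89.9, 0.0, -88.3]
ft_force: [0.8, 0.3, -6.9]
finger_gap: 0.0546
```

```bash
python3 tilt.py s4.png
```

```text
43
slope deg -41.522542279493145
0.63 9 0.0696; 0.65 8 0.0547; 0.67 8 0.0364; 0.69 13 0.0267; 6.275 [0.5719 0.0667 0.2023] [ 0.8  0.3 -6.9] 0.05462210044284662
```

View pics/s4.png

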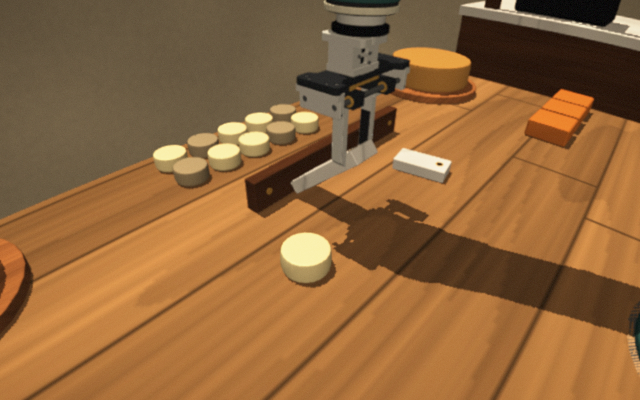

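The side view shows the slab tilted about 42° with its lower end at the rail near (297,187). The tool now carries the full weight, so the swing is lagging. I'll ease the grip one count.

Request:
move_arm --motion '[{"translation": [0,0,0],"yaw": 0},{"translation": [0,0,0],"yaw": 0}]' --claw 108

```text
clock: 6.58
position: [0.5709, 0.0666, 0.2013]
ee_rot: [-90.0, 0.0, -88.3]
ft_force: [0.4, -0.1, -6.1]
finger_gap: 0.0546
```

```bash
python3 - <<'E'
from h import *
# slab side face: fit line of long edges via mask blob in side image; points on left face plane y=y0+.0275
m,im,d=grab("side");C=cloud(m,d);o=ctrl.get_obs();p=o["position"]
hsv=cv2.cvtColor(im,cv2.COLOR_RGB2HSV)
for y in(p[1]+.0275,):
    k=(abs(C[:,:,1]-y)<.006)&(C[:,:,0]>.55)&(C[:,:,0]<.69)&(C[:,:,2]>.003)&(C[:,:,2]<p[2]-.105)
    Q=C[k];print(len(Q),Q.min(0),Q.max(0))
    r=cv2.minAreaRect((Q[:,[0,2]]*1000).astype(np.float32));print(r,cv2.boxPoints(r))
    print(hsv[k].mean(0))
E
```

```text
829 [0.56095431 0.0881305  0.00301157] [0.68965036 0.10009919 0.0963503 ]
((624.3214111328125, 55.25434112548828), (56.82606887817383, 147.51803588867188), 69.15283966064453) [[545.27966    54.95051  ]
 [683.14014     2.4523354]
 [703.36316    55.558174 ]
 [565.5027    108.05635  ]]
[ 16.61278649  81.86007238 134.75512666]
```

```bash
cat > tl.py <<'E'
from h import *
import sys
o=ctrl.get_obs();p=o["position"];m,im,d=grab("side",sys.argv[1] if len(sys.argv)>1 else None);C=cloud(m,d)
hsv=cv2.cvtColor(im,cv2.COLOR_RGB2HSV)
k=((hsv[:,:,1]<80)&(hsv[:,:,2]>90)&(abs(C[:,:,1]-p[1]-.0275)<.005)&(C[:,:,0]>.55)&(C[:,:,0]<.70)&(C[:,:,2]>-.003)&(C[:,:,2]<p[2]-.105)).astype(np.uint8)
n,l,s,_=cv2.connectedComponentsWithStats(k);k=l==1+s[1:,4].argmax()
Q=C[k];v=cv2.fitLine((Q[:,[0,2]]*1000).astype(np.float32),cv2.DIST_HUBER,0,.01,.01).ravel()
print(len(Q),"tilt",np.degrees(np.arctan2(-v[1],v[0])),"min z",np.percentile(Q[:,2],1),"max x",np.percentile(Q[:,0],99))
r=cv2.minAreaRect((Q[:,[0,2]]*1000).astype(np.float32));print(r,cv2.boxPoints(r).round(0).tolist())
print(o["clock"],p.round(4),o["ft_force"].round(1),o["finger_gap"])
E
python3 tl.py
```

```text
665 tilt 38.80841 min z 0.01482335690639092 max x 0.6718017672495936
((621.0547485351562, 60.88274383544922), (23.494043350219727, 134.0437774658203), 49.47182846069336) [[562.0, 96.0], [664.0, 8.0], [680.0, 26.0], [578.0, 113.0]]
6.625 [0.5709 0.0666 0.2014] [-0.2  0.5 -6.4] 0.05434557768274059
```

The rectangle fit gives a tilt of about 40.5° with the lower edge about 8 mm up, so the slab is held stiff. I'll ease one more count.

Request:
move_arm --motion '[{"translation": [0,0,0],"yaw": 0},{"translation": [0,0,0],"yaw": 0}]' --claw 107

```text
clock: 6.92
position: [0.5711, 0.0666, 0.2018]
ee_rot: [-90.0, -0.0, -88.3]
ft_force: [-2.7, -0.1, -1.8]
finger_gap: 0.055
```

```bash
python3 tl.py
```

```text
666 tilt 43.550457 min z 0.00864554641505502 max x 0.6652718681435316
((616.6365966796875, 56.94600296020508), (23.36956024169922, 131.789306640625), 44.79143524169922) [[562.0, 95.0], [655.0, 2.0], [671.0, 18.0], [579.0, 112.0]]
6.925 [0.5711 0.0666 0.2018] [-2.7 -0.1 -1.8] 0.054980549499516966
```

Request:
move_arm --motion '[{"translation": [0,0,6],"yaw": 0},{"translation": [0,-5,14],"yaw": 0},{"translation": [0,-11,23],"yaw": 0},{"translation": [0,-11,23],"yaw": 0}]'

```text
clock: 7.48
position: [0.5951, 0.0673, 0.2132]
ee_rot: [-89.9, 0.0, -88.3]
ft_force: [0.1, -0.7, -2.3]
finger_gap: 0.0549
```

```bash
python3 tl.py
```

```text
709 tilt 52.030693 min z 0.008395943607767816 max x 0.6741505690440625
((633.0048828125, 59.026119232177734), (23.984737396240234, 135.2320556640625), 36.865726470947266) [[583.0, 106.0], [664.0, -2.0], [683.0, 12.0], [602.0, 120.0]]
7.475 [0.5951 0.0673 0.2132] [ 0.1 -0.7 -2.3] 0.05492599197912133
```

Request:
move_arm --motion '[{"translation": [0,-4,6],"yaw": 0},{"translation": [0,-7,12],"yaw": 0},{"translation": [0,-10,19],"yaw": 0},{"translation": [0,-13,27],"yaw": 0},{"translation": [0,-13,27],"yaw": 0}]'

```text
clock: 8.15
position: [0.6217, 0.0682, 0.2259]
ee_rot: [-90.0, 0.0, -88.3]
ft_force: [0.0, -1.2, -2.1]
finger_gap: 0.0547
```

```bash
python3 tl.py s5.png
```

```text
729 tilt 64.530556 min z 0.006768717798990873 max x 0.6745918128274688
((642.5477905273438, 65.22601318359375), (24.160442352294922, 131.10601806640625), 24.687942504882812) [[604.0, 120.0], [659.0, 1.0], [681.0, 11.0], [626.0, 130.0]]
8.15 [0.6217 0.0682 0.2259] [ 0.  -1.2 -2.1] 0.05465221375990329
```

Request:
move_arm --motion '[{"translation": [0,-2,8],"yaw": 0},{"translation": [0,-4,17],"yaw": 0},{"translation": [0,-5,25],"yaw": 0},{"translation": [0,-5,34],"yaw": 0},{"translation": [0,-5,34],"yaw": 0}]'

```text
clock: 8.82
position: [0.6564, 0.0692, 0.2314]
ee_rot: [-89.9, 0.0, -88.3]
ft_force: [-0.8, -0.6, 5.4]
finger_gap: 0.0549
```

```bash
python3 tl.py s6.png
```

```text
710 tilt 77.76636 min z 0.005961891893248098 max x 0.6769732859748289
((656.2462768554688, 66.2083511352539), (24.423173904418945, 127.06692504882812), 11.825490951538086) [[631.0, 126.0], [657.0, 2.0], [681.0, 7.0], [655.0, 131.0]]
8.825 [0.6564 0.0692 0.2314] [-0.8 -0.6  5.4] 0.05494028587909515
```

View pics/s6.png

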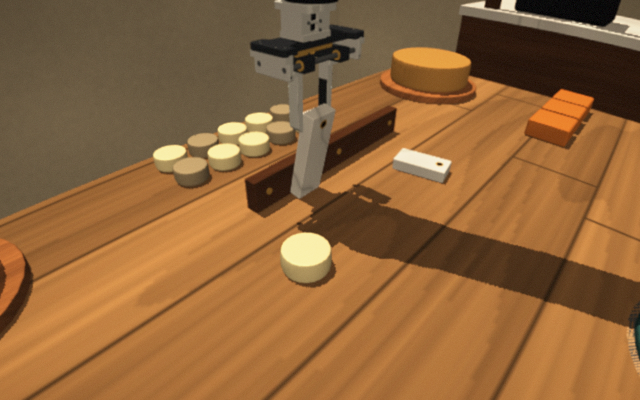

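The side view shows the slab at about 78°, standing on the table at the rail with its foot near (305,190). I'll finish the tip.

Request:
move_arm --motion '[{"translation": [0,-2,6],"yaw": 0},{"translation": [0,-2,11],"yaw": 0},{"translation": [0,-1,16],"yaw": 0},{"translation": [0,0,20],"yaw": 0},{"translation": [0,0,20],"yaw": 0}]'

```text
clock: 9.5
position: [0.676, 0.0698, 0.2314]
ee_rot: [-89.9, 0.0, -88.3]
ft_force: [-0.8, -0.2, 4.2]
finger_gap: 0.0548
```

```bash
python3 tl.py s7.png
```

```text
691 tilt 85.946014 min z 0.004539250293206007 max x 0.677350164142946
((664.6802368164062, 64.66356658935547), (26.115467071533203, 123.95854187011719), 4.895031452178955) [[646.0, 125.0], [657.0, 2.0], [683.0, 4.0], [672.0, 128.0]]
9.5 [0.676  0.0698 0.2314] [-0.8 -0.2  4.2] 0.054788060460696425
```

Request:
move_arm --motion '[{"translation": [0,-1,4],"yaw": 0},{"translation": [0,-1,7],"yaw": 0},{"translation": [0,0,9],"yaw": 0},{"translation": [0,0,9],"yaw": 0}]'

```text
clock: 10.05
position: [0.6844, 0.07, 0.2307]
ee_rot: [-90.0, 0.0, -88.3]
ft_force: [-0.2, 0.4, -0.3]
finger_gap: 0.0548
```

```bash
python3 tl.py s8.png
```

```text
698 tilt 88.69923 min z 0.0032151717184352347 max x 0.6798194463013575
((668.1701049804688, 63.66843795776367), (25.63994026184082, 124.31841278076172), 1.465643048286438) [[654.0, 125.0], [657.0, 1.0], [683.0, 2.0], [679.0, 126.0]]
10.05 [0.6844 0.07   0.2307] [-0.2  0.4 -0.3] 0.05479687625573737
```

Request:
move_arm --motion '[{"translation": [0,0,1],"yaw": 0},{"translation": [0,0,1],"yaw": 0},{"translation": [0,0,1],"yaw": 0}]' --claw 100

```text
clock: 10.48
position: [0.6851, 0.07, 0.2307]
ee_rot: [-90.0, 0.0, -88.3]
ft_force: [-0.2, 0.3, -0.9]
finger_gap: 0.0572
```

Request:
move_arm --motion '[{"translation": [0,0,0],"yaw": 0},{"translation": [0,0,0],"yaw": 0},{"translation": [0,0,0],"yaw": 0},{"translation": [0,0,0],"yaw": 0},{"translation": [0,0,0],"yaw": 0}]' --claw 0

```text
clock: 11.1
position: [0.6851, 0.07, 0.2307]
ee_rot: [-90.0, 0.0, -88.3]
ft_force: [0.9, 0.3, -0.1]
finger_gap: 0.094
```

```bash
python3 tl.py s9.png
```

```text
685 tilt 89.81583 min z 0.003950580473053591 max x 0.6805852878805588
((669.0050048828125, 63.73396301269531), (123.65248107910156, 25.36298370361328), 89.42994689941406) [[656.0, 2.0], [681.0, 2.0], [682.0, 125.0], [657.0, 126.0]]
11.1 [0.6851 0.07   0.2307] [ 0.9  0.3 -0.1] 0.09397849708550446
```

View pics/s9.png

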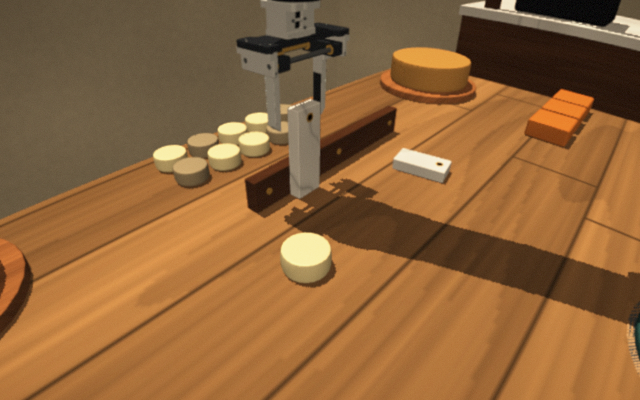

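The slab stands upright and free against the rail, with its foot near (303,190) and the fingers open on both sides. I'll retreat straight up.

Request:
move_arm --motion '[{"translation": [0,-20,0],"yaw": 0},{"translation": [0,-50,0],"yaw": 0},{"translation": [0,-85,0],"yaw": 0},{"translation": [0,-110,0],"yaw": 0},{"translation": [0,-110,0],"yaw": 0}]'

```text
clock: 11.78
position: [0.6856, 0.0703, 0.3441]
ee_rot: [-89.8, 0.0, -88.3]
ft_force: [-0.6, -1.2, -0.8]
finger_gap: 0.0942
```

```bash
python3 - <<'E'
from h import *
from meas import slab
o=ctrl.get_obs();m,im,d=grab("side","s10.png");C=cloud(m,d)
hsv=cv2.cvtColor(im,cv2.COLOR_RGB2HSV)
w=(hsv[:,:,1]<80)&(hsv[:,:,2]>90)
k=w&(abs(C[:,:,1]-.0975)<.006)&(abs(C[:,:,0]-.67)<.03)&(C[:,:,2]<.18)&(C[:,:,2]>0)
print(cv2.minAreaRect((C[k][:,[0,2]]*1000).astype(np.float32)))
k=w&(abs(C[:,:,1]-.07)<.02)&(abs(C[:,:,0]-.655)<.02)&(C[:,:,2]<.15)&(C[:,:,2]>.02)
Q=C[k];A=np.linalg.lstsq(np.c_[Q[:,1:],np.ones(len(Q))],Q[:,0],rcond=None)[0];print("front face dx/dy,dx/dz deg",np.degrees(np.arctan(A[:2])),len(Q))
k=(C[:,:,2]>.029)&(C[:,:,2]<.045)&(np.hypot(C[:,:,0]-.535,C[:,:,1]-.2076)<.08);print("cheese",C[k].mean(0))
k=w&(C[:,:,2]>.018)&(C[:,:,2]<.03)&(np.hypot(C[:,:,0]-.552,C[:,:,1]+.1447)<.1);print("short",cv2.minAreaRect((C[k][:,:2]*1000).astype(np.float32)))
print(o["clock"],o["position"])
E
```

```text
((668.9314575195312, 83.70854187011719), (25.397600173950195, 163.4081573486328), 0.16577738523483276)
front face dx/dy,dx/dz deg [-1.53938321  0.00866576] 1035
cheese [0.53194708 0.21157695 0.03391087]
short ((550.3329467773438, -144.0147705078125), (104.79701232910156, 56.296363830566406), 12.238382339477539)
11.775 [0.68560047 0.07034776 0.34410927]
```

View pics/s10.png

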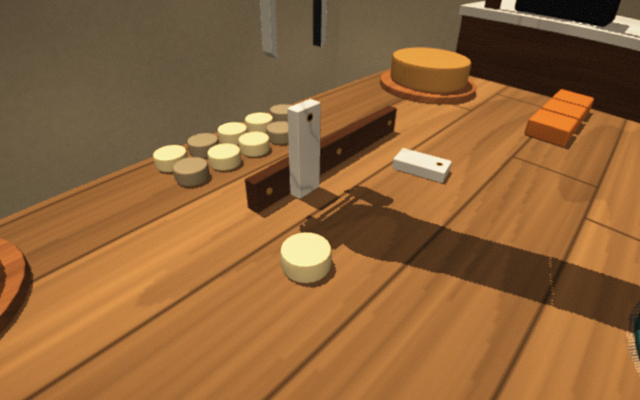

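The slab stands alone against the rail from (303,105) to (305,195), the gripper is clear above it, and the short slab and cheese are where they were. I'll hand in.

```bash
python3 -c "
from workcell import ctrl
print(ctrl.close_job())"
```

```text
the job is handed in; nothing more can be done
None
```

The long slab now stands upright on its end with its broad face flat against the rail, and the gripper has let go and moved clear. I handed the job in at about 11.8 s; no verdict is reported.

- **How it was done:** I pinched the slab near its eye end, turned it square to the rail and slid it flat until it touched, with about 11 N of contact. I then eased the grip so the slab swung as I raised that end along an arc.
- **Last checks:** It is upright within 0.2°, and its face is along the rail within about 0.1°. Its two ends measure about z = 2 mm and 165 mm, so it is standing on the table. The short slab and the cheese read within 2 mm and 5 mm of their first positions, which is about the measuring error between cameras.
- **What went wrong on the way:** At about 40° the slab stuck in the grip and its lower edge came about 8 mm off the table, within the allowed margin. Easing the grip two counts put it back down about 12 mm short of the rail, and moving forward closed the gap.
- **Unresolved disagreement:** From about 45° on, the gripper sat up to 9 mm further forward than my arc predicted. I took this as an off-centre pinch and corrected for it.

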